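# Make up a vacuum line fitting on a wire bonder's manifold

## Task

Run the loose compression nut on the manifold clockwise with the gripper's fingers until it is just finger-tight, and no further. Then take the ring wrench from the rubber mat, fit it over the nut and without forcing it tighten one quarter turn past finger-tight. Lift the wrench off and lay it back flat on the mat, leaving the other things on the bench alone.

Things in the scene. Friction and masses are not known exactly. Their poses are not given: they have to be found in the camera images.
- manifold: Fixed aluminium block, 130 x 130 mm, 45 mm high, an upright tube fitting in the middle of its top. Origin: centre of its underside, on the bench (z = 0); z up and also the axis of fitting and nut. A round base 42 mm across reaches 53 mm; a bare upright 22 mm steel tube passes up through the nut and ends 100 mm above the bench. Nothing else on it is higher than 49 mm.
- nut: The dark steel compression nut, a hexagon 36 mm across flats, flats 62 to 76 mm above the bench; above them a cone narrows from 35 to 29 mm across (76 to 80 mm), below them a round collar 47 mm across (58 to 62 mm). Origin: on its axis at bench height; z up. Its x axis turns with it and points square to a flat (so does every 60 degrees).
- nut_top (a point): Centre of the nut's top, 80 mm above the bench; axes as the nut's. It tightens clockwise seen from above, keeping its height. It starts loose, turning with about 0.03 N m for 0.6 to 1.6 rad more: how much differs each time and no pose shows it. Then it is finger-tight: it resists with about 0.8 N m, evenly, without springing back.
- bite (a joint): How far the nut has been turned past finger-tight, rad: 0 until it is finger-tight, 1.57 after a quarter turn more. Turning the nut back does not lower it.
- mat: Fixed black rubber tool mat, 280 (x) x 160 (y) x 4 mm. Origin: centre of its underside; z up.
- wrench: Steel ring wrench, about 0.2 kg, flat on the mat at the start. Ring 60 mm across, 16 mm thick, with a through hexagon hole 38 mm across flats. Origin: centre of the ring at the underside; z up; x along the wrench away from the handle, and square to a flat of the hole (as is every 60 degrees). Handle: bar 16 mm wide, 16 mm thick, ending 191 mm from the ring's centre.
- wrench_ring (a point): Centre of the wrench's ring at its underside, axes as the wrench's. The ring goes over the nut when the x axes of wrench and nut agree to about 5 degrees modulo 60, and comes to rest on the nut's collar, its underside 62 mm above the bench. It has about 6 degrees of free play each way on the nut.
- wrench_grip (a point): Point in the wrench's handle 90 mm from the ring's centre (at -x of the wrench), at mid thickness, 8 mm above the underside. Axes as the wrench's. A good place to hold it.
- jar: Bystander: closed amber jar, 52 mm across, 70 mm high; origin under its centre.
- tin: Bystander: open brass tin, 110 x 85 x 45 mm; origin under its centre.
- chip_box: Bystander: clear flat box, 75 x 75 x 22 mm; origin under its centre.
- driver: Bystander: screwdriver 160 mm long lying on the bench, along its x axis.
Things that resemble listed ones, but are neither listed nor needed, are in the scene too. Several things have the shape of the wrench; the one meant has the colours described above.

How it is judged:
By the outcome, as a careful person would: the job done as asked, in the order asked, and still so for the second after the job is handed in, with the robot touching nothing.
It also fails if it takes over 70 s, if anything falls off the work surface, if the arm or the gripper's body presses on something with over 40 N, if the wrist force passes 120 N, or if a joint passes its speed limit or range.

## Robot

A 7-joint arm with a two-finger parallel gripper is mounted at the origin on the work surface. World frame = base frame: x ahead of the robot, y to its left, z up, the work surface at z = 0. Lengths are in m, angles in rad, forces in N, time in s.
With the tool pointing down it reaches from about 0.425 to 0.875 m from the base axis. Payload 8.4 kg.
Tool frame: the origin (TCP) lies at the very end of the fingers, on their centre line; the grasp point (between the pads) lies behind it (robot.grasp_offset is the y of the grasp point in the tool frame, in m); y points along the fingers, z is the direction in which the jaws open and shut, and the axes are right-handed (so a half turn about y gives the same grasp; the last joint's range is limited). The gripper opens to 87 mm and grips with 3 to 60 N. Pads are 19 mm wide; open, the fingers measure 117 mm over their backs; the gripper's body (75 mm by 190 mm) begins 51 mm behind the grasp point.
Start: joints at [-1.327, 0.333, 0.04, 1.465, -0.013, 1.343, -0.059], TCP at [0.218, 0.612, 0.223] pointing down, gripper open.
Joint ranges: [-2.58, 2.58], [-0.38, 2.09], [-1.3, 1.39], [0.25, 2.4], [-1.5, 4.64], [0.08, 2.09], [-2.65, 2.65]. Speed limits (rad/s): [2.22, 2.22, 2.79, 2.79, 3.14, 3.14, 3.14].

## Interface

Orientations are given as a unit quaternion [x, y, z, w].
In Python, from rig import monitor, optics, robot gives the robot as it stands.
- The arm moves only by the tool step_arm, never from a script. Its argument "targets" is a list that holds one entry, the list of rows, each a list of 7 numbers: the turn, a rotation vector about the tool's x, y, z in rad, then the shift along the tool's x, y, z in mm, then the finger opening in mm, from 0 to 87. In form: [[[ax, ay, az, tx, ty, tz, grip], ...]]. A call has 1 to 10 rows; each row shifts and turns the pose as measured when the row begins, along the tool's axes as they then stand; what a row does not reach is not made up. A row lasts 1/8 s, in which the tool goes at most 62.5 mm and 10.7 degrees, less where a joint would pass 70% of its speed; a pose out of reach is approached as far as the arm can. A call is refused whole if a number of a shift passes 62.5 or a number of a turn 0.188, either way. A call with a gripper value outside its range is refused whole. The fingers move at their own pace and stop on an object; "squeeze" is the grip in N (left out, the last holds). Time passes only in rows, so rows that do not move let the fingers close. It gives the time, the measured TCP pose, the force and the opening at its end, in the units of the state.
- monitor.state(): the state, without advancing time (a new reading comes with each control period).
- optics.get_image(name): name is "side" or "top" or "wrist"; returns the picture (420x560x3 uint8, red, green, blue); there is no depth.
- optics.camera_info(name): a dict with "vertical_fov" (degrees; the focal length in pixels is half the picture's height over the tangent of half this angle, whatever the lens; pixels are square), "cx", "cy" (the principal point, pixels), "k1" (the pictures are not rectified: a ray, as slopes to the right and down, at radius r is drawn at 1 + k1 r^2 times it, then the intrinsics apply), "position" and "attitude" of the camera in the world. Camera axes: x right, y down, z forward; pixel columns grow to the right and rows downward; lengths in m; the calibration is good to about 2 mm. A picture is of the moment at which its call begins: read the wrist's pose just before it. camera_info takes no time and is no camera call; for the wrist camera it gives the pose at the moment of the call.
- robot.hand_in(): hands the job in, once; it reports no verdict.
The state is a dict: "time_s": time; "joint_positions": joint angles; "qd": joint speeds; "joint_torque": joint torques, N m; "tool_pos": TCP position; "ee_rot": TCP orientation; "wrist_force": force on the tool from outside, world axes, zero at the start; "ft_torque": the same for the moment, N m; "finger_gap": opening from 0.0 (shut) to 1.0 (fully open).
Only numpy, scipy, OpenCV 4.12 (cv2) and the standard library are available. Lean on these libraries where they do the work, as an engineer would, in place of code of your own. Each camera call takes 0.05 s, during which the arm holds its last target. There are 200 camera calls.

## Working session

There is one attempt and no reset: what is moved stays moved. The work goes in short steps, Python scripts to look and compute and a tool call to move; the robot and the scene stay as the last step left them, time stands still between calls to the robot, and variables do not carry over. Pictures are saved under pics/ and viewed, about 8 in all and at most 12, crops included, and the job is handed in when it is done.

Besides the shell and the picture viewer there is one more tool, called after "Emit:" as name(argument=value, ...), one argument or row to a line, values as JSON. step_arm: Moves the arm, as the interface text tells. Its arguments: {"type":"object","properties":{"targets":{"type":"array","items":{"type":"array","items":{"type":"array","items":{"type":"number"}}}},"squeeze":{"type":"number"}},"required":["targets"]}

```bash
mkdir -p pics; ls
cat > h.py <<'E'
import numpy as np, cv2
from scipy.spatial.transform import Rotation as R
from rig import monitor, optics, robot
def cam(n):
    i=optics.camera_info(n); return i
def att(i):
    a=np.array(i["attitude"],float); return a if a.shape==(3,3) else R.from_quat(a).as_matrix()
def ray(i,u,v,h=420):
    f=h/2/np.tan(np.radians(i["vertical_fov"])/2)
    d=np.array([(u-i["cx"])/f,(v-i["cy"])/f]); p=d.copy()
    for _ in range(20): p=d/(1+i["k1"]*(p@p))
    return np.array(i["position"]),att(i)@np.array([p[0],p[1],1])
def onz(i,u,v,z):
    o,d=ray(i,u,v); return o+d*(z-o[2])/d[2]
def proj(i,P):
    f=210/np.tan(np.radians(i["vertical_fov"])/2)
    c=att(i).T@(np.array(P)-np.array(i["position"])); s=c[:2]/c[2]; s=s*(1+i["k1"]*(s@s))
    return s*f+[i["cx"],i["cy"]]
def st():
    s=monitor.state(); M=R.from_quat(s["ee_rot"]).as_matrix()
    return s,np.array(s["tool_pos"]),M
def snap(n,f):
    i=cam(n); im=optics.get_image(n); cv2.imwrite("pics/"+f,im[:,:,::-1]); return i,im
E
python3 - <<'E'
from h import *
s,p,M=st(); print(s,"\n",M,robot.grasp_offset)
for n in("top","side","wrist"):
    i,im=snap(n,n+"0.png"); print(n,i)
a=[cv2.imread(f"pics/{n}0.png") for n in("top","side")]
E
```

```text
pics
{'time_s': 0.0, 'joint_positions': array([-1.32721032,  0.33390771,  0.03985506,  1.46624722, -0.01340732,
        1.34327852, -0.05846606]), 'qd': array([ 4.13232544e-05,  1.42600097e-03, -1.40323888e-03, -5.90153491e-04,
        1.79181624e-03, -3.76304848e-04,  1.12380393e-03]), 'joint_torque': array([-8.36688123e-04, -6.56340909e+01,  1.33476589e+00, -4.03817260e+01,
       -5.97376353e-02,  4.42511088e-02,  1.34281472e-04]), 'tool_pos': array([0.21833452, 0.61175427, 0.22167284]), 'ee_rot': array([ 0.69730151, -0.12065118,  0.12052704, -0.69619475]), 'wrist_force': array([-0.09042264, -0.07650117, -0.84875138]), 'ft_torque': array([-0.03149037,  0.0044992 ,  0.0011652 ]), 'finger_gap': 0.9979010697375997} 
 [[ 9.41833051e-01 -4.39916378e-04  3.36080811e-01]
 [-3.36081086e-01 -1.51231814e-03  9.41831841e-01]
 [ 9.39338548e-05 -9.99998760e-01 -1.57219878e-03]] -0.0187
top {'vertical_fov': 53.91242436760459, 'cx': 275.8076488370131, 'cy': 210.5690082897287, 'k1': 0.036792885710886195, 'position': array([ 0.36568566, -0.09279156,  1.08688637]), 'attitude': array([-0.6972294 ,  0.7124224 , -0.05644182,  0.05603404])}
side {'vertical_fov': 57.17943272244913, 'cx': 275.6028275420729, 'cy': 215.4950724805357, 'k1': -0.005281027279197844, 'position': array([ 0.47208194, -0.97574225,  0.78664083]), 'attitude': array([ 0.90133125, -0.04227644,  0.01316235, -0.43086127])}
wrist {'vertical_fov': 58.50514856042077, 'cx': 283.3196839774889, 'cy': 214.12629049670332, 'k1': 0.0355982586913679, 'position': array([0.15032023, 0.63642065, 0.3836363 ]), 'attitude': array([0.8095787 , 0.5713164 , 0.07705056, 0.1106486 ])}
```

View pics/top0.png

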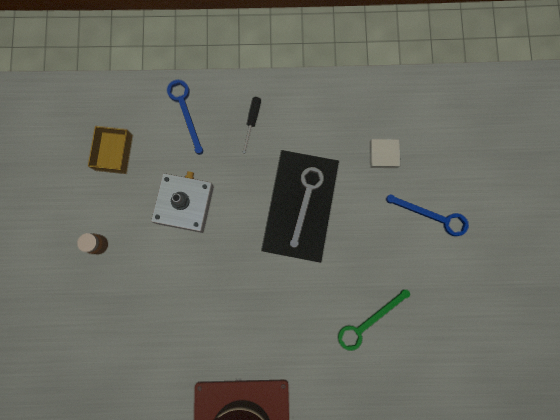

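View pics/side0.png

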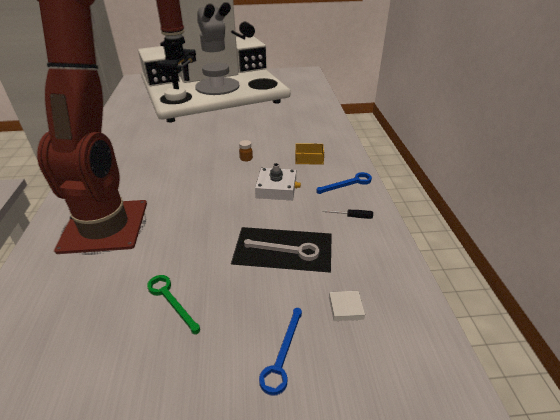

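The top view shows the manifold at about (182,202) with the nut at (180,201). The steel wrench lies on the mat, ring (312,178) and handle end (295,244). The blue and green wrenches are decoys. I'll get rough positions now.

Run:
```python
from h import *
i=cam("top"); s,p,M=st()
for n,u,v,z in(("nut",179,200,.08),("ring",312,178,.02),("hend",295,244,.02),("jar",90,243,.05),("tin",110,150,.04),("man",182,202,.045)): print(n,onz(i,u,v,z).round(3))
w=cam("wrist"); print("cam in tool",M.T@(np.array(w["position"])-p), M.T@att(w))
```

```text
nut [0.559 0.144 0.08 ]
ring [ 0.622 -0.193  0.02 ]
hend [ 0.449 -0.143  0.02 ]
jar [0.46 0.37 0.05]
tin [0.703 0.335 0.04 ]
man [0.56  0.144 0.045]
cam in tool [-7.23408432e-02 -1.61876076e-01  9.47144155e-05] [[-8.49110432e-04  9.63671402e-01  2.67089327e-01]
 [ 2.62763248e-04 -2.67089199e-01  9.63671775e-01]
 [ 9.99999605e-01  8.88445017e-04 -2.64292018e-05]]
```

Emit:
step_arm(
  targets=[
    [[0,0,0,48,0,-32.5,87],[0,0,0,48,0,-32.5,87],[0,0,0,48,0,-32.5,87],[0,0,0,48,0,-32.5,87],[0,0,0,48,0,-32.5,87],[0,0,0,48,0,-32.5,87],[0,0,0,48,0,-32.5,87],[0,0,0,48,0,-32.5,87],[0,0,0,48,0,-32.5,87],[0,0,0,48,0,-32.5,87]],
  ],
)

```text
time_s: 1.4
tool_pos: [0.5681, 0.1345, 0.2196]
ee_rot: [0.698, -0.118, 0.116, -0.697]
wrist_force: [0.8, 0.7, 0.5]
finger_gap: 0.996
```

Run:
```python
from h import *
s,p,M=st(); print(p,M.round(3),s["joint_positions"].round(2))
i,im=snap("wrist","w1.png"); print(proj(i,[.559,.144,.1]),proj(i,[.559,.144,.08]))
```

```text
[0.56807689 0.13450479 0.21958876] [[ 0.945 -0.003  0.326]
 [-0.326 -0.001  0.945]
 [-0.002 -1.    -0.002]] [-0.68  0.21  0.43  1.65 -0.09  1.3   1.01]
[291.36716341 192.63825999] [290.9168507  187.50617677]
```

View pics/w1.png

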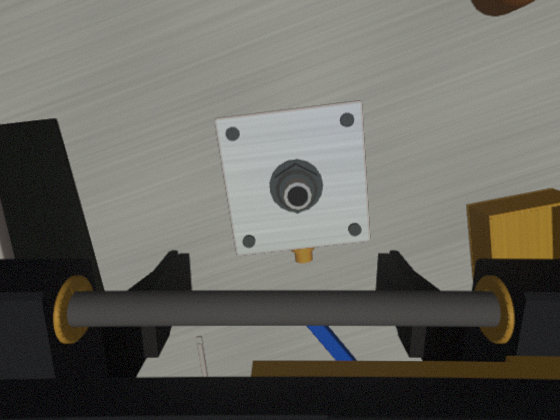

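The wrist view shows the manifold with the tube top at about (297,196), the mat to the left and the tin to the right. I need the nut's hexagon angle, so I'll enlarge it.

Run:
```python
from h import *
i=cam("wrist"); print(onz(i,297,196,.1).round(4))
im=cv2.imread("pics/w1.png")[150:225,255:340]
g=np.clip((im.astype(float)/255)**.5*1.3*255,0,255).astype(np.uint8)
cv2.imwrite("pics/w1c.png",cv2.resize(g,None,fx=8,fy=8,interpolation=cv2.INTER_CUBIC))
```

```text
[0.5672 0.1378 0.1   ]
```

View pics/w1c.png

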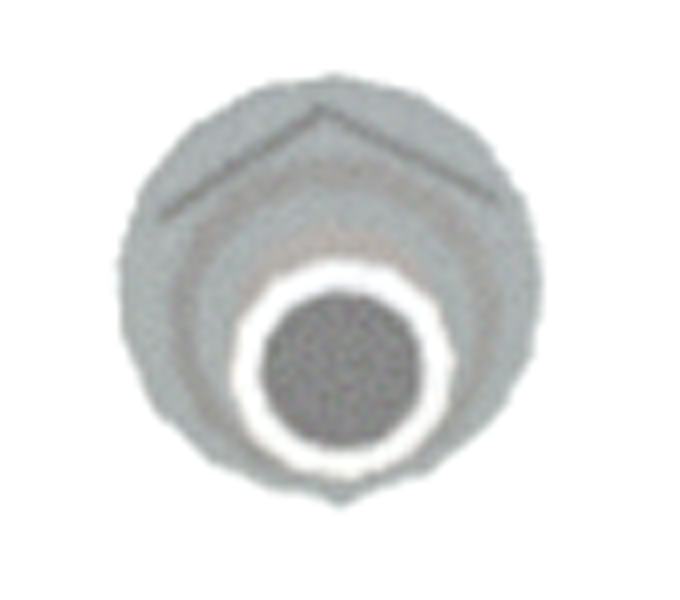

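Run:
```python
from h import *
i=cam("wrist"); s,p,M=st()
C=np.array([onz(i,255+(u-3.5)/8,150+(v-3.5)/8,.076) for u,v in((160,215),(320,105),(497,200),(340,500))]); print(C.round(4))
print("edge lens",np.linalg.norm(np.diff(C,axis=0),axis=1))
c=onz(i,255+(340-3.5)/8,150+(368-3.5)/8,.1); print("tube",c,"mid corners",(C[1]+C[3])/2)
for a in C: d=a-c; print(np.degrees(np.arctan2(d[1],d[0]))%60,np.hypot(*d[:2]))
for a,b in((C[0],C[1]),(C[1],C[2])): d=b-a; print("edge dir mod 60",np.degrees(np.arctan2(d[1],d[0]))%60)
print("toolx,z yaw",np.degrees(np.arctan2(M[1,0],M[0,0])),np.degrees(np.arctan2(M[1,2],M[0,2])))
print("tool shift mm",1e3*M.T@(np.array([c[0],c[1],p[2]])-p))
```

```text
[[0.5509 0.1246 0.076 ]
 [0.5457 0.1438 0.076 ]
 [0.5609 0.1578 0.076 ]
 [0.5857 0.1322 0.076 ]]
edge lens [0.01988278 0.02066759 0.03561214]
tube [0.5668696  0.13794705 0.1       ] mid corners [0.56570047 0.13802904 0.076     ]
39.746821006647394 0.020822455945135394
44.51559975986703 0.0220109139581808
46.723677377415044 0.02069287229764534
43.16084335256721 0.019719269511614814
edge dir mod 60 45.167227885374544
edge dir mod 60 42.41895124180262
toolx,z yaw -19.54775568422313 70.4517281006112
tool shift mm [-8.9372642  -0.06778327 10.07894126]
```

Emit:
step_arm(
  targets=[
    [[0,-0.056,0,-9,0,10,87],[0,0,0,0,45,0,87],[0,0,0,0,45,0,87],[0,0,0,0,30,0,87],[0,0,0,0,0,0,87]],
  ],
)

```text
time_s: 2.08
tool_pos: [0.5679, 0.1339, 0.0961]
ee_rot: [0.702, -0.102, 0.102, -0.697]
wrist_force: [-0.5, -0.2, -0.0]
finger_gap: 1.0
```

```bash
cat > g.py <<'E'
import sys
from h import *
# target x y z, yaw(deg) of tool z -> tool shift (mm) and turn
x,y,z,yaw=map(float,sys.argv[1:5]); s,p,M=st()
zt=np.array([np.cos(np.radians(yaw)),np.sin(np.radians(yaw)),0]); yt=np.array([0,0,-1.]); T=np.c_[np.cross(yt,zt),yt,zt]
print("p",p.round(4),"yawz",np.degrees(np.arctan2(M[1,2],M[0,2])).round(2),"q",s["joint_positions"].round(2))
print("turn",R.from_matrix(M.T@T).as_rotvec().round(3),"shift",(1e3*M.T@(np.array([x,y,z])-p)).round(1),"F",s["wrist_force"].round(1),"T",s["ft_torque"].round(2),"gap",round(s["finger_gap"]*87,1))
E
python3 g.py .5667 .138 .065 73.7
```

```text
p [0.5679 0.1339 0.0961] yawz 73.41 q [-0.65  0.31  0.41  1.8  -0.13  1.06  1.08]
turn [ 0.006 -0.005  0.002] shift [-2.3 31.1  3.8] F [-0.5 -0.2 -0. ] T [-0.04  0.01  0.02] gap 87.0
```

Emit:
step_arm(
  targets=[
    [[0.006,-0.005,0.002,-2.3,0,3.8,87],[0,0,0,0,16,0,87],[0,0,0,0,13,0,87],[0,0,0,0,0,0,87]],
  ],
)

```text
time_s: 2.58
tool_pos: [0.5686, 0.1395, 0.0686]
ee_rot: [-0.699, 0.099, -0.101, 0.701]
wrist_force: [-0.1, -0.1, -1.3]
finger_gap: 0.999
```

```bash
python3 g.py .5667 .138 .065 73.7
```

```text
p [0.5686 0.1395 0.0686] yawz 73.74 q [-0.65  0.34  0.4   1.82 -0.16  1.    1.1 ]
turn [-0.003  0.001  0.003] shift [-1.4  3.6 -2. ] F [-0.1 -0.1 -1.3] T [0.01 0.01 0.02] gap 86.9
```

Emit:
step_arm(
  targets=[
    [[0,0,0.002,-1.4,3.6,-2,45],[0,0,0,0,0,0,34],[0,0,0,0,0,0,30],[0,0,0,0,0,0,30],[0,0,0,0,0,0,30],[0,0,0,0,0,0,30]],
  ],
  squeeze=7,
)

```text
time_s: 3.32
tool_pos: [0.5687, 0.1435, 0.0663]
ee_rot: [-0.696, 0.097, -0.101, 0.704]
wrist_force: [6.6, 12.7, -9.1]
finger_gap: 0.412
```

```bash
python3 g.py .5667 .138 .065 73.7
```

```text
p [0.5687 0.1435 0.0663] yawz 73.89 q [-0.65  0.34  0.39  1.82 -0.16  0.99  1.1 ]
turn [-0.012  0.003  0.004] shift [-0.3  1.2 -5.9] F [ 6.6 12.7 -9.1] T [ 2.74 -1.44 -0.06] gap 35.9
```

Run:
```python
from h import *
i=dict(cam("wrist")); p=np.array([0.56807689,0.13450479,0.21958876])
q=np.array([0.698,-0.118,0.116,-0.697]); M=R.from_quat(q/np.linalg.norm(q)).as_matrix()
i["position"]=p+M@[-7.234e-2,-1.61876e-1,0.0001]
i["attitude"]=M@np.array([[-.00085,.96367,.26709],[.00026,-.26709,.96367],[1,.00089,0]])
print(proj(i,[.559,.144,.1]),"expect 291.4 192.6")
f=lambda u,v,z:onz(i,255+(u-3.5)/8,150+(v-3.5)/8,z)
C=[f(u,v,.076) for u,v in((160,215),(320,105),(497,200),(340,500))]
c=f(340,368,.1);print(c,(C[1]+C[3])/2)
for a,b in((C[0],C[1]),(C[1],C[2])): d=b-a; print("edge",np.degrees(np.arctan2(d[1],d[0]))%60)
```

```text
[291.35026187 192.70774772] expect 291.4 192.6
[0.56255048 0.14743989 0.1       ] [0.56130414 0.14762106 0.076     ]
edge 45.62731304026819
edge 42.91098297146961
```

Emit:
step_arm(
  targets=[
    [[0,0,0,0,0,0,60],[0,0,0,0,0,0,60],[0,0,0,0,0,0,60]],
  ],
)

```text
time_s: 3.7
tool_pos: [0.5688, 0.1446, 0.0666]
ee_rot: [-0.696, 0.096, -0.101, 0.704]
wrist_force: [-0.8, 0.9, 0.2]
finger_gap: 0.646
```

```bash
python3 g.py .563 .147 .065 73.7
python3 - <<'E'
from h import *
s,p,M=st();print(p,np.abs(s["qd"]).max())
i,im=snap("wrist","w2.png")
u,v=proj(i,[.563,.147,.08]).astype(int); print(u,v)
im=im[max(0,v-60):v+60,u-80:u+80,::-1]
g=np.clip((im.astype(float)/255)**.5*1.3*255,0,255).astype(np.uint8)
cv2.imwrite("pics/w2c.png",cv2.resize(g,None,fx=5,fy=5,interpolation=cv2.INTER_CUBIC))
E
```

```text
p [0.5688 0.1446 0.0666] yawz 73.96 q [-0.65  0.34  0.39  1.82 -0.16  0.99  1.1 ]
turn [-0.012  0.005  0.005] shift [-6.3  1.5  0.7] F [-0.8  0.9  0.2] T [-0.01 -0.01 -0.01] gap 56.2
[0.56883842 0.14455123 0.06655265] 0.002321976738331966
285 270
```

View pics/w2c.png

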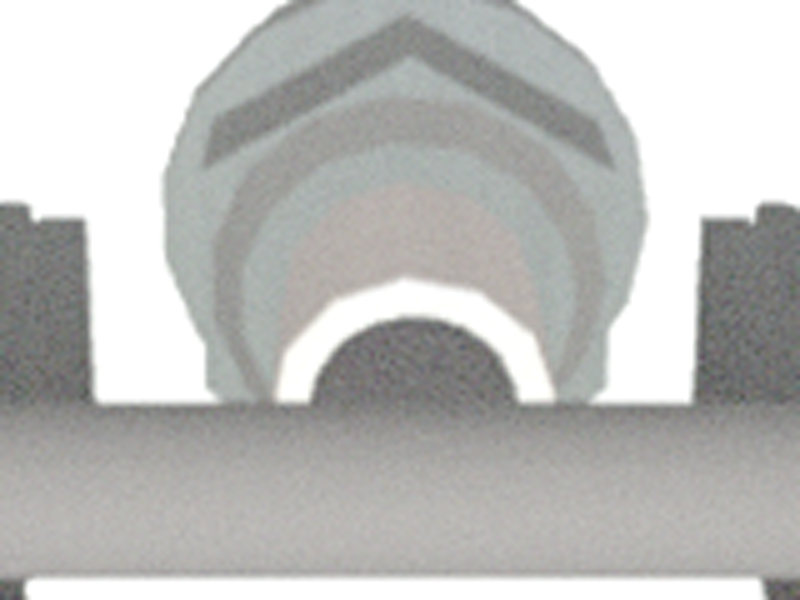

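The hexagon sits square to the jaws: corners (205,165), (612,165) and apex (408,55). It is about 1 mm right of the fingers' centre. My earlier nut estimate used a camera pose read after the arm had drifted; the corrected centre is (0.5625, 0.147). I'll recentre on that.

Emit:
step_arm(
  targets=[
    [[-0.012,0,0.005,-6.3,1.5,1,60],[0,0,0,0,0,0,60],[0,0,0,0,0,0,60]],
  ],
)

```text
time_s: 4.12
tool_pos: [0.5625, 0.1469, 0.0648]
ee_rot: [0.7, -0.099, 0.099, -0.7]
wrist_force: [0.6, 0.2, 0.4]
finger_gap: 0.686
```

```bash
python3 g.py .5625 .1473 .065 73.7
```

```text
p [0.5625 0.1469 0.0648] yawz 73.93 q [-0.66  0.34  0.39  1.83 -0.15  1.    1.09]
turn [ 0.001  0.004 -0.001] shift [-0.1 -0.2  0.4] F [0.6 0.2 0.4] T [-0.01 -0.01 -0.  ] gap 59.7
```

Emit:
step_arm(
  targets=[
    [[0,0,0,0,0,0.4,40],[0,0,0,0,0,0,32],[0,0,0,0,0,0,30],[0,0,0,0,0,0,30],[0,0,0,0,0,0,30]],
  ],
  squeeze=7,
)

```text
time_s: 4.75
tool_pos: [0.5628, 0.1473, 0.0649]
ee_rot: [0.7, -0.099, 0.099, -0.7]
wrist_force: [0.8, 0.5, 0.2]
finger_gap: 0.411
```

```bash
python3 g.py .5625 .1473 .065 73.7
```

```text
p [0.5628 0.1473 0.0649] yawz 73.92 q [-0.66  0.34  0.39  1.83 -0.15  1.    1.08]
turn [ 0.001  0.004 -0.001] shift [-0.3 -0.1 -0.1] F [0.8 0.5 0.2] T [-0.03 -0.07 -0.  ] gap 35.7
```

Emit:
step_arm(
  targets=[
    [[0,0.14,0,0,0,0,30],[0,0.14,0,0,0,0,30],[0,0.14,0,0,0,0,30],[0,0.14,0,0,0,0,30]],
  ],
)

```text
time_s: 5.25
tool_pos: [0.5626, 0.1471, 0.0649]
ee_rot: [0.643, -0.294, 0.294, -0.643]
wrist_force: [0.0, 0.8, 1.0]
finger_gap: 0.411
```

```bash
python3 g.py .5625 .1473 .065 73.7
```

```text
p [0.5626 0.1471 0.0649] yawz 40.89 q [-0.74  0.36  0.5   1.83 -0.2   1.    0.55]
turn [ 0.001 -0.573 -0.001] shift [-0.2 -0.1  0.1] F [0.  0.8 1. ] T [-0.02  0.08 -0.03] gap 35.7
```

Emit:
step_arm(
  targets=[
    [[0,0.09,0,0,0,0,30],[0,0.09,0,0,0,0,30]],
  ],
)

```text
time_s: 5.5
tool_pos: [0.5626, 0.1472, 0.065]
ee_rot: [0.613, -0.353, 0.352, -0.613]
wrist_force: [1.1, 0.4, -0.5]
finger_gap: 0.411
```

```bash
python3 g.py .5625 .1473 .065 73.7
```

```text
p [0.5626 0.1472 0.065 ] yawz 30.19 q [-0.77  0.36  0.53  1.83 -0.21  1.01  0.37]
turn [ 0.001 -0.759 -0.001] shift [-0.1 -0.   0. ] F [ 1.1  0.4 -0.5] T [-0.05  0.03  0.07] gap 35.8
```

Emit:
step_arm(
  targets=[
    [[0,0.09,0,0,0,0,30],[0,0.09,0,0,0,0,30]],
  ],
)

```text
time_s: 5.75
tool_pos: [0.5625, 0.1471, 0.0649]
ee_rot: [0.578, -0.408, 0.408, -0.577]
wrist_force: [-0.4, -0.2, -0.8]
finger_gap: 0.415
```

```bash
python3 g.py .5625 .1473 .065 73.7
```

```text
p [0.5625 0.1471 0.0649] yawz 19.54 q [-0.8   0.37  0.57  1.83 -0.23  1.01  0.2 ]
turn [ 0.001 -0.945 -0.   ] shift [-0.2 -0.1  0.1] F [-0.4 -0.2 -0.8] T [-0.04  0.06  0.03] gap 36.1
```

Emit:
step_arm(
  targets=[
    [[0,0.05,0,0,0,0,30],[0,0,0,0,0,0,30]],
  ],
)

```text
time_s: 6.0
tool_pos: [0.5624, 0.1471, 0.0649]
ee_rot: [0.567, -0.423, 0.423, -0.566]
wrist_force: [0.7, 0.3, -0.3]
finger_gap: 0.416
```

```bash
python3 g.py .5625 .1473 .065 73.7
```

```text
p [0.5624 0.1471 0.0649] yawz 16.56 q [-0.81  0.37  0.58  1.83 -0.23  1.01  0.15]
turn [ 0.002 -0.997 -0.   ] shift [-0.2 -0.1  0.1] F [ 0.7  0.3 -0.3] T [-0.02 -0.01 -0.02] gap 36.2
```

Emit:
step_arm(
  targets=[
    [[0,0.07,0,0,0,0,30],[0,0,0,0,0,0,30]],
  ],
)

```text
time_s: 6.25
tool_pos: [0.5624, 0.1471, 0.0649]
ee_rot: [0.553, -0.442, 0.442, -0.551]
wrist_force: [0.2, 1.1, -0.2]
finger_gap: 0.416
```

```bash
python3 g.py .5625 .1473 .065 73.7
```

```text
p [0.5624 0.1471 0.0649] yawz 12.64 q [-0.82  0.37  0.59  1.83 -0.24  1.01  0.09]
turn [ 0.002 -1.066 -0.   ] shift [-0.2 -0.1  0.1] F [ 0.2  1.1 -0.2] T [-0.02 -0.   -0.  ] gap 36.2
```

Emit:
step_arm(
  targets=[
    [[0,0.08,0,0,0,0,30],[0,0.08,0,0,0,0,30]],
  ],
)

```text
time_s: 6.5
tool_pos: [0.5623, 0.1471, 0.0649]
ee_rot: [0.516, -0.484, 0.484, -0.515]
wrist_force: [0.0, -0.0, -0.1]
finger_gap: 0.415
```

```bash
python3 g.py .5625 .1473 .065 73.7
```

```text
p [0.5623 0.1471 0.0649] yawz 3.55 q [-0.84  0.38  0.62  1.84 -0.26  1.01 -0.06]
turn [ 0.002 -1.224 -0.   ] shift [-0.2 -0.1  0.2] F [ 0.  -0.  -0.1] T [0.01 0.08 0.03] gap 36.1
```

Emit:
step_arm(
  targets=[
    [[0,0.08,0,0,0,0,30],[0,0.08,0,0,0,0,30]],
  ],
)

```text
time_s: 6.75
tool_pos: [0.5623, 0.147, 0.065]
ee_rot: [-0.476, 0.524, -0.524, 0.474]
wrist_force: [0.8, -0.7, 0.4]
finger_gap: 0.419
```

```bash
python3 g.py .5625 .1473 .065 73.7
```

```text
p [0.5623 0.147  0.065 ] yawz -5.59 q [-0.87  0.38  0.65  1.84 -0.27  1.01 -0.2 ]
turn [ 0.002 -1.384 -0.   ] shift [-0.3 -0.   0.2] F [ 0.8 -0.7  0.4] T [-0.24  0.04  0.27] gap 36.4
```

Emit:
step_arm(
  targets=[
    [[0,0.04,0,0,0,0,30],[0,0,0,0,0,0,30]],
  ],
)

```text
time_s: 7.0
tool_pos: [0.5622, 0.1465, 0.0649]
ee_rot: [0.466, -0.533, 0.533, -0.464]
wrist_force: [0.2, -0.4, 1.5]
finger_gap: 0.423
```

```bash
python3 g.py .5625 .1473 .065 73.7
```

```text
p [0.5622 0.1465 0.0649] yawz -7.75 q [-0.88  0.39  0.66  1.84 -0.27  1.01 -0.24]
turn [ 0.003 -1.422  0.   ] shift [-0.8 -0.1  0.2] F [ 0.2 -0.4  1.5] T [-0.28  0.14  0.24] gap 36.8
```

Emit:
step_arm(
  targets=[
    [[0,0.06,0,0,0,0,30]],
  ],
)

```text
time_s: 7.12
tool_pos: [0.5621, 0.1461, 0.0649]
ee_rot: [0.45, -0.546, 0.546, -0.448]
wrist_force: [0.3, -0.8, 0.6]
finger_gap: 0.434
```

```bash
python3 g.py .5625 .1473 .065 73.7
```

```text
p [0.5621 0.1461 0.0649] yawz -11.13 q [-0.88  0.39  0.67  1.84 -0.28  1.01 -0.29]
turn [ 3.000e-03 -1.481e+00  1.000e-03] shift [-1.2 -0.1  0.2] F [ 0.3 -0.8  0.6] T [-0.28  0.27  0.26] gap 37.8
```

The grip torque plateaus at about 0.26 N m while the jaws cam open, so the nut is finger-tight after about 1.36 rad. I'll release and look.

Emit:
step_arm(
  targets=[
    [[0,0,0,0,0,0,70],[0,0,0,0,0,0,80],[0,0,0,0,-12,0,87],[0,0,0,0,-45,0,87],[0,0,0,0,-45,0,87],[0,0,0,0,-35,0,87],[0,0,0,0,0,0,87],[0,0,0,0,0,0,87]],
  ],
)

```text
time_s: 8.12
tool_pos: [0.5625, 0.1463, 0.2094]
ee_rot: [0.451, -0.544, 0.544, -0.451]
wrist_force: [-0.0, 0.7, -0.8]
finger_gap: 0.998
```

```bash
python3 g.py .5625 .1473 .065 73.7
python3 - <<'E'
from h import *
s,p,M=st(); i,im=snap("wrist","w3.png"); np.savez("w3.npz",pos=i["position"],A=att(i),p=p,M=M)
u,v=proj(i,[.5625,.1473,.09]).astype(int); print(u,v,np.abs(s["qd"]).max())
im=im[v-40:v+40,u-50:u+50,::-1]
g=np.clip((im.astype(float)/255)**.5*1.3*255,0,255).astype(np.uint8)
cv2.imwrite("pics/w3c.png",cv2.resize(g,None,fx=7,fy=7,interpolation=cv2.INTER_CUBIC))
E
```

```text
p [0.5625 0.1463 0.2094] yawz -10.69 q [-0.95  0.24  0.73  1.69 -0.16  1.28 -0.37]
turn [ 1.000e-03 -1.473e+00  0.000e+00] shift [ -1.1 144.4  -0.2] F [-0.   0.7 -0.8] T [-0.06  0.06  0.01] gap 86.9
282 206 0.017830956672479192
```

View pics/w3c.png

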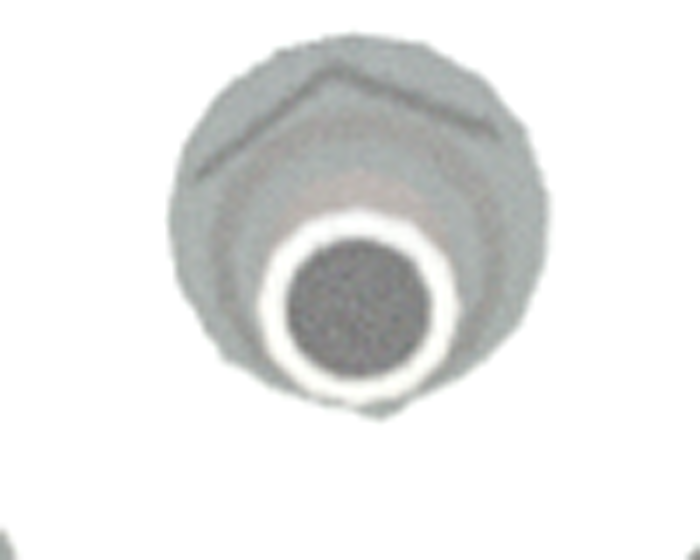

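The tube centre is at (358,307) in the crop. Hexagon corners are at (195,180), (333,70), (497,133) and (380,417). The nut lags the jaws by a few degrees, as expected when it is tight. Next I'll measure it and the mat and wrench in the top image.

```bash
cat > w.py <<'E'
from h import *
def wrench(i,im,z=.02):
    hsv=cv2.cvtColor(im,cv2.COLOR_RGB2HSV); return hsv
E
python3 - <<'E'
from h import *
d=np.load("w3.npz"); i=dict(cam("wrist")); i["position"]=d["pos"]; i["attitude"]=d["A"]
f=lambda u,v,z:onz(i,232+(u-3)/7,166+(v-3)/7,z)
C=[f(u,v,.076) for u,v in((195,180),(333,70),(497,133),(380,417))]
print("tube",f(358,307,.1),"mid",(C[1]+C[3])/2)
for a,b in((C[0],C[1]),(C[1],C[2]),(C[1],C[3])): e=b-a; print("edge/diag mod60",np.degrees(np.arctan2(e[1],e[0]))%60)
# wrench in top image
i=cam("top"); im=cv2.imread("pics/top0.png"); g=cv2.cvtColor(im,cv2.COLOR_BGR2GRAY)
roi=np.zeros_like(g)
q=cv2.convexHull(np.array([[282,153],[336,161],[320,259],[265,250]])); cv2.fillConvexPoly(roi,q,255)
m=((g>70)&(roi>0)).astype(np.uint8)
n,l,s,_=cv2.connectedComponentsWithStats(m); k=1+s[1:,4].argmax(); m=(l==k).astype(np.uint8); print(s[k])
ys,xs=np.nonzero(m); P=np.array([onz(i,u,v,.02)[:2] for u,v in zip(xs,ys)])
c,ext,ang=cv2.minAreaRect(np.c_[xs,ys].astype(np.float32)); print(c,ext,ang)
mu=P.mean(0); w,V=np.linalg.eigh(np.cov(P.T)); ax=V[:,1]; t=(P-mu)@ax; ax=ax if abs(t.max())<abs(t.min()) else -ax
t=(P-mu)@ax; print("x axis yaw",np.degrees(np.arctan2(ax[1],ax[0])),"length",t.max()-t.min(),"ring c",mu+ax*(t.max()-.03))
mat=[onz(i,u,v,.004)[:2].round(3) for u,v in q[:,0]]; print(mat,np.mean(mat,0))
E
```

```text
tube [0.56303162 0.14758308 0.1       ] mid [0.56299228 0.14844059 0.076     ]
edge/diag mod60 28.108666407705496
edge/diag mod60 28.163226133009676
edge/diag mod60 26.834493965994582
[290 167  34  80 605]
(306.8877258300781, 207.13827514648438) (22.357398986816406, 81.52055358886719) 9.323592185974121
x axis yaw -16.956294197385585 length 0.2182961213904821 ring c [ 0.62302169 -0.1919751 ]
[array([ 0.697, -0.116]), array([ 0.672, -0.261]), array([ 0.409, -0.208]), array([ 0.436, -0.065])] [ 0.5535 -0.1625]
```

Emit:
step_arm(
  targets=[
    [[0,0,0,52,0,5.5,87],[0,0,0,52,0,5.5,87],[0,0,0,52,0,5.5,87],[0,0,0,52,0,5.5,87],[0,0,0,52,0,5.5,87],[0,0,0,52,0,5.5,87],[0,-0.18,0,0,0,0,87],[0,-0.18,0,0,0,0,87]],
  ],
)

```text
time_s: 9.18
tool_pos: [0.5321, -0.1756, 0.2022]
ee_rot: [0.548, -0.454, 0.449, -0.54]
wrist_force: [-0.3, -0.3, 0.0]
finger_gap: 1.005
```

Emit:
step_arm(
  targets=[
    [[0,-0.18,0,0,0,0,87],[0,-0.18,0,0,0,0,87],[0,-0.18,0,0,0,0,87],[0,-0.18,0,0,0,0,87],[0,-0.18,0,0,0,0,87],[0,-0.18,0,0,0,0,87],[0,0,0,0,0,0,87],[0,0,0,0,0,0,87]],
  ],
)

```text
time_s: 10.18
tool_pos: [0.5269, -0.1757, 0.1939]
ee_rot: [0.703, -0.106, 0.088, -0.698]
wrist_force: [0.2, 0.1, -0.1]
finger_gap: 1.002
```

```bash
python3 g.py .5365 -.1657 .2 73
python3 - <<'E'
from h import *
s,p,M=st(); i,im=snap("wrist","w4.png"); np.savez("w4.npz",pos=i["position"],A=att(i),p=p,M=M)
print(np.abs(s["qd"]).max(),proj(i,[.6225,-.192,.02]),proj(i,[.5365,-.1657,.02]))
E
```

```text
p [ 0.5269 -0.1757  0.1939] yawz 74.26 q [-0.37  0.2   0.7   1.75 -0.12  1.27  1.65]
turn [ 0.012  0.022 -0.025] shift [ 6.3 -6.4 12.1] F [ 0.2  0.1 -0.1] T [-0.   -0.05  0.02] gap 87.1
0.005121367816521578 [295.64715623 293.57450546] [298.64389426 203.82755944]
```

View pics/w4.png

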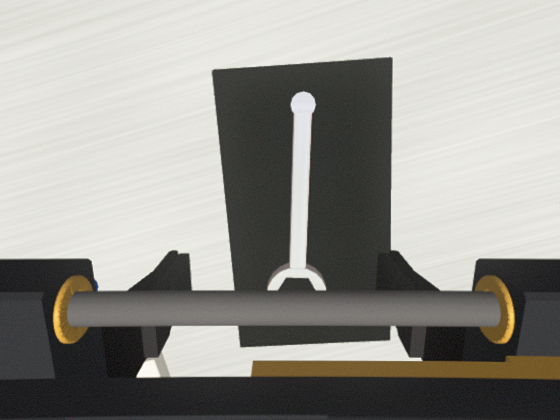

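The handle runs from (303,104) to (298,265), with the ring just behind the rail at about (297,290). I'll take the handle line and the end ball from the mask.

Run:
```python
from h import *
d=np.load("w4.npz"); i=dict(cam("wrist")); i["position"]=d["pos"]; i["attitude"]=d["A"]
g=cv2.cvtColor(cv2.imread("pics/w4.png"),cv2.COLOR_BGR2GRAY)
L=[]
for v in range(125,255,5):
    c=np.nonzero(g[v,240:370]>190)[0]+240; L.append(onz(i,c.mean(),v,.02)[:2]); 
    if v%50==0: print(c.min(),c.max(),np.linalg.norm(onz(i,c.min()-.5,v,.02)-onz(i,c.max()+.5,v,.02)))
L=np.array(L); vx,vy,x0,y0=cv2.fitLine(L.astype(np.float32),cv2.DIST_L2,0,.01,.01).ravel()
if vx<0: vx,vy=-vx,-vy
a=np.array([vx,vy]); print("yaw",np.degrees(np.arctan2(vy,vx)))
ys,xs=np.nonzero(g[80:260,240:370]>190); P=np.array([onz(i,u+240,v+80,.02)[:2] for u,v in zip(xs,ys)])
t=(P-[x0,y0])@a; end=np.array([x0,y0])+a*t.min(); print("end",end,"ring",end+.191*a,"grip",end+.101*a)
```

```text
293 309 0.015096849324665781
292 307 0.01469456010708288
291 305 0.014245374303801468
yaw -16.931597
end [ 0.44304523 -0.13648783] ring [ 0.62576598 -0.19211273] grip [ 0.5396672  -0.16590205]
```

Emit:
step_arm(
  targets=[
    [[0.012,0.021,-0.025,8,0,12.5,60],[0,0,0,0,50,0,50],[0,0,0,0,50,0,50],[0,0,0,0,50,0,50],[0,0,0,0,0,0,50],[0,0,0,0,0,0,50]],
  ],
)

```text
time_s: 10.98
tool_pos: [0.5446, -0.1618, 0.0426]
ee_rot: [-0.698, 0.104, -0.112, 0.7]
wrist_force: [0.8, -0.0, -0.6]
finger_gap: 0.576
```

```bash
python3 g.py .5385 -.1655 .008 73.07
```

```text
p [ 0.5446 -0.1618  0.0426] yawz 72.44 q [-0.32  0.38  0.64  1.9  -0.28  0.94  1.71]
turn [-0.004 -0.011  0.011] shift [-5.1 34.5 -5.6] F [ 0.8 -0.  -0.6] T [-0.01 -0.04  0.03] gap 50.1
```

Emit:
step_arm(
  targets=[
    [[-0.004,-0.011,0.011,-5,0,-5.5,50],[0,0,0,0,17,0,50],[0,0,0,0,15,0,50],[0,0,0,0,0,0,50]],
  ],
)

```text
time_s: 11.48
tool_pos: [0.5408, -0.1658, 0.0126]
ee_rot: [-0.699, 0.102, -0.106, 0.7]
wrist_force: [-0.3, -1.1, -0.2]
finger_gap: 0.577
```

```bash
python3 g.py .5385 -.1655 .008 73.07
```

```text
p [ 0.5408 -0.1658  0.0126] yawz 73.08 q [-0.3   0.42  0.62  1.92 -0.31  0.89  1.76]
turn [-0.002  0.     0.006] shift [-2.3  4.6 -0.4] F [-0.3 -1.1 -0.2] T [ 0.   -0.01 -0.03] gap 50.2
```

Emit:
step_arm(
  targets=[
    [[-0.002,0,0.006,-2.3,4.6,-0.4,50],[0,0,0,0,0,0,25],[0,0,0,0,0,0,10],[0,0,0,0,0,0,10],[0,0,0,0,0,0,10],[0,0,0,0,0,0,10]],
  ],
  squeeze=50,
)

```text
time_s: 12.22
tool_pos: [0.5388, -0.1658, 0.0082]
ee_rot: [-0.699, 0.104, -0.104, 0.699]
wrist_force: [-0.4, -0.1, -1.4]
finger_gap: 0.173
```

```bash
python3 g.py .5385 -.1655 .008 73.07
```

```text
p [ 0.5388 -0.1658  0.0082] yawz 73.07 q [-0.29  0.43  0.62  1.92 -0.32  0.89  1.76]
turn [-0.    -0.     0.001] shift [-0.4  0.2  0.2] F [-0.4 -0.1 -1.4] T [-0.09 -0.07 -0.02] gap 15.1
```

Emit:
step_arm(
  targets=[
    [[0,0,0,0,-25,0,10],[0,0,0,0,-50,0,10],[0,0,0,0,-50,0,10],[0,-0.128,0,0,-20,0,10],[0,-0.128,0,0,0,0,10],[0,0,0,-9.8,0,39,10],[0,0,0,-9.8,0,39,10],[0,0,0,-9.8,0,39,10],[0,0,0,-9.8,0,39,10]],
  ],
)

```text
time_s: 13.35
tool_pos: [0.501, -0.0078, 0.1559]
ee_rot: [0.707, -0.015, 0.012, -0.707]
wrist_force: [0.3, 0.1, -2.9]
finger_gap: 0.178
```

```bash
python3 g.py .4731 .1512 .132 87.7
```

```text
p [ 0.501  -0.0078  0.1559] yawz 87.83 q [-0.6   0.08  0.55  1.93 -0.04  1.15  1.5 ]
turn [ 0.001  0.002 -0.004] shift [-33.9  23.8 157.9] F [ 0.3  0.1 -2.9] T [ 0.08  0.02 -0.02] gap 15.5
```

Emit:
step_arm(
  targets=[
    [[0,0,0,-8.5,0,39.5,10],[0,0,0,-8.5,0,39.5,10],[0,0,0,-8.5,0,39.5,10],[0,0,0,-8.5,0,39.5,10],[0,0,0,0,0,0,10],[0,0,0,0,0,0,10]],
  ],
)

```text
time_s: 14.1
tool_pos: [0.4688, 0.1584, 0.1547]
ee_rot: [0.707, -0.014, 0.01, -0.707]
wrist_force: [0.7, -0.4, -2.5]
finger_gap: 0.177
```

```bash
python3 g.py .4731 .1512 .125 87.7
python3 - <<'E'
from h import *
s,p,M=st(); w=cam("wrist"); print("wrist proj ring",proj(w,p+M[:,0]*.09),proj(w,p+M[:,0]*.06))
i,im=snap("top","t5.png"); np.save("p5.npy",np.r_[p,M.ravel()])
r=proj(i,p+M[:,0]*.09+[0,0,.012]);print("top ring expected",r)
u,v=r.astype(int); im=im[v-40:v+60,u-60:u+60,::-1]
g=np.clip((im.astype(float)/255)**.6*1.4*255,0,255).astype(np.uint8)
cv2.imwrite("pics/t5c.png",cv2.resize(g,None,fx=6,fy=6,interpolation=cv2.INTER_CUBIC))
E
```

```text
p [0.4688 0.1584 0.1547] yawz 88.07 q [-0.79  0.07  0.39  1.93 -0.03  1.15  1.15]
turn [ 0.001  0.006 -0.007] shift [ 4.7 29.6 -7. ] F [ 0.7 -0.4 -2.5] T [ 0.    0.08 -0.04] gap 15.4
wrist proj ring [283.31928565 429.51821333] [283.37642147 380.48799916]
top ring expected [165.07676247 193.23798397]
```

View pics/t5c.png

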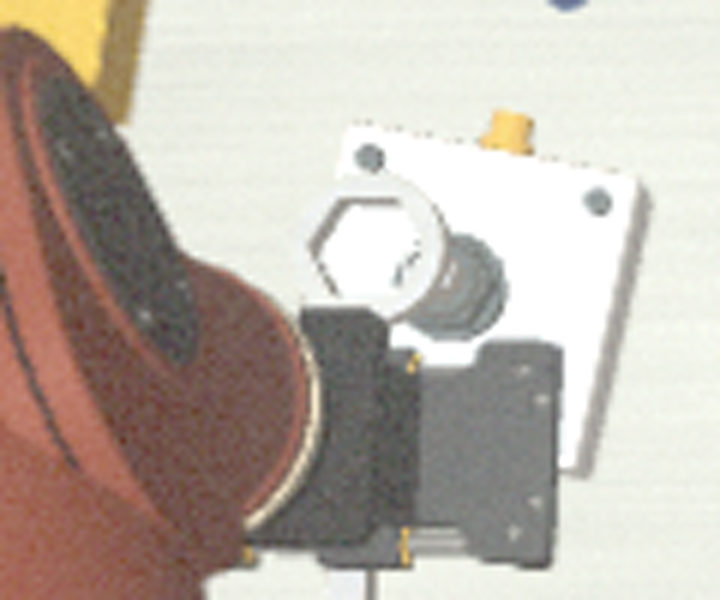

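The top view shows the held ring's hex hole centred near (368,249) in the crop. That agrees with the expected position within about 1 px; the nut is at about (460,285). I'll shift over the nut and lower.

Emit:
step_arm(
  targets=[
    [[0,0.006,-0.007,4.7,0,-7,10],[0,0,0,0,0,0,10],[0,0,0,0,0,0,10]],
  ],
)

```text
time_s: 14.52
tool_pos: [0.4741, 0.1483, 0.1546]
ee_rot: [0.707, -0.015, 0.016, -0.706]
wrist_force: [0.4, -0.1, -3.2]
finger_gap: 0.177
```

```bash
python3 g.py .4731 .1512 .090 87.7
```

```text
p [0.4741 0.1483 0.1546] yawz 87.46 q [-0.78  0.06  0.4   1.94 -0.03  1.15  1.16]
turn [ 0.001 -0.004  0.001] shift [-1.2 64.6  2.9] F [ 0.4 -0.1 -3.2] T [-0.01  0.07  0.02] gap 15.4
```

Emit:
step_arm(
  targets=[
    [[0,-0.004,0,-1,0,3,10],[0,0,0,0,20,0,10],[0,0,0,0,20,0,10],[0,0,0,0,20,0,10],[0,0,0,0,0,0,10],[0,0,0,0,0,0,10]],
  ],
)

```text
time_s: 15.28
tool_pos: [0.4738, 0.153, 0.0944]
ee_rot: [-0.707, 0.013, -0.015, 0.707]
wrist_force: [0.8, 0.5, -1.9]
finger_gap: 0.177
```

```bash
python3 g.py .4731 .1512 .066 87.7
```

```text
p [0.4738 0.153  0.0944] yawz 87.78 q [-0.77  0.14  0.4   2.   -0.06  1.01  1.19]
turn [-0.     0.001  0.002] shift [-0.7 28.4 -1.8] F [ 0.8  0.5 -1.9] T [0.04 0.1  0.02] gap 15.4
```

Emit:
step_arm(
  targets=[
    [[0,0,0.002,-0.7,0,-1.8,10],[0,0,0,0,5,0,10],[0,0,0,0,5,0,10],[0,0,0,0,0,0,10]],
  ],
)

```text
time_s: 15.78
tool_pos: [0.474, 0.1516, 0.0855]
ee_rot: [-0.706, 0.013, -0.015, 0.708]
wrist_force: [1.1, 0.1, -1.9]
finger_gap: 0.176
```

```bash
python3 g.py .4731 .1512 .066 87.7
```

```text
p [0.474  0.1516 0.0855] yawz 87.78 q [-0.77  0.15  0.4   2.01 -0.07  0.99  1.2 ]
turn [-0.002  0.001  0.003] shift [-0.9 19.5 -0.5] F [ 1.1  0.1 -1.9] T [-0.01  0.04  0.  ] gap 15.3
```

Emit:
step_arm(
  targets=[
    [[0,0,0,0,4,0,10],[0,0,0,0,3,0,10]],
  ],
)

```text
time_s: 16.02
tool_pos: [0.4741, 0.1517, 0.0782]
ee_rot: [-0.706, 0.013, -0.015, 0.708]
wrist_force: [-0.2, -0.6, -1.9]
finger_gap: 0.177
```

```bash
python3 g.py .4731 .1512 .066 87.7
```

```text
p [0.4741 0.1517 0.0782] yawz 87.79 q [-0.77  0.16  0.4   2.02 -0.07  0.98  1.2 ]
turn [-0.002  0.002  0.003] shift [-1.  12.2 -0.6] F [-0.2 -0.6 -1.9] T [-0.01  0.14 -0.01] gap 15.4
```

Underside is at 74 mm, so the ring is already past the cone without contact. Continue down.

Emit:
step_arm(
  targets=[
    [[0,0,0,-0.5,4,0,10],[0,0,0,0,3,0,10],[0,0,0,0,0,0,10]],
  ],
)

```text
time_s: 16.4
tool_pos: [0.4734, 0.1516, 0.0703]
ee_rot: [-0.706, 0.013, -0.014, 0.708]
wrist_force: [0.2, 0.1, -1.7]
finger_gap: 0.173
```

```bash
python3 g.py .4731 .1512 .066 87.7
```

```text
p [0.4734 0.1516 0.0703] yawz 87.79 q [-0.76  0.17  0.4   2.03 -0.08  0.96  1.21]
turn [-0.002  0.002  0.002] shift [-0.3  4.3 -0.5] F [ 0.2  0.1 -1.7] T [-0.02  0.1   0.01] gap 15.0
```

Emit:
step_arm(
  targets=[
    [[0,0,0,0,2,0,10],[0,0,0,0,1.5,0,10],[0,0,0,0,0,0,10]],
  ],
)

```text
time_s: 16.77
tool_pos: [0.4736, 0.1517, 0.0667]
ee_rot: [-0.706, 0.013, -0.015, 0.708]
wrist_force: [0.7, -0.0, -2.9]
finger_gap: 0.177
```

```bash
python3 g.py .4731 .1512 .066 87.7
```

```text
p [0.4736 0.1517 0.0667] yawz 87.79 q [-0.76  0.17  0.4   2.03 -0.08  0.95  1.21]
turn [-0.002  0.002  0.002] shift [-0.4  0.7 -0.6] F [ 0.7 -0.  -2.9] T [ 0.01  0.08 -0.  ] gap 15.4
```

The ring is seated at 62.7 mm with no side load. I'll swing clockwise about the nut, about 90 mm ahead in tool x, and look for the contact.

Emit:
step_arm(
  targets=[
    [[0,0.05,0,0.1,0,4.5,10],[0,0.05,0,0.1,0,4.5,10],[0,0,0,0,0,0,10]],
  ],
)

```text
time_s: 17.15
tool_pos: [0.474, 0.1605, 0.0667]
ee_rot: [-0.705, 0.049, -0.05, 0.706]
wrist_force: [-0.6, -0.2, -2.2]
finger_gap: 0.175
```

```bash
cat > c.py <<'E'
from h import *
s,p,M=st(); C=np.array([.563,.1476,.0667]); d=M.T@(C-p)*1e3
print("psi",np.degrees(np.arctan2(M[1,0],M[0,0])).round(2),"centre in tool",d.round(1),"z",p[2].round(4),"Ftool",(M.T@s["wrist_force"]).round(1),"Tz",s["ft_torque"].round(2),"gap",round(s["finger_gap"]*87,1),"q",s["joint_positions"].round(2))
E
python3 c.py
```

```text
psi -8.1 centre in tool [90.   0.1 -0.3] z 0.0667 Ftool [-0.5  2.2 -0.3] Tz [-0.07  0.14 -0.02] gap 15.2 q [-0.78  0.18  0.4   2.02 -0.09  0.96  1.09]
```

Emit:
step_arm(
  targets=[
    [[0,0.05,0,0.1,0,4.5,10],[0,0.05,0,0.1,0,4.5,10],[0,0,0,0,0,0,10]],
  ],
)

```text
time_s: 17.52
tool_pos: [0.4752, 0.1674, 0.0664]
ee_rot: [0.702, -0.084, 0.085, -0.702]
wrist_force: [-1.4, 1.2, -0.8]
finger_gap: 0.174
```

```bash
python3 c.py
```

```text
psi -13.71 centre in tool [90.  -0.2  1.6] z 0.0664 Ftool [-1.6  0.8  0.8] Tz [0.13 0.2  0.52] gap 15.2 q [-0.8   0.19  0.41  2.01 -0.09  0.96  0.99]
```

Emit:
step_arm(
  targets=[
    [[0,0.08,0,0.3,0,8,10],[0,0.08,0,0.3,0,8,10],[0,0.08,0,0.3,0,8,10],[0,0.08,0,0.3,0,8,10]],
  ],
)

```text
time_s: 18.02
tool_pos: [0.4858, 0.1939, 0.066]
ee_rot: [0.682, -0.196, 0.194, -0.678]
wrist_force: [-2.8, -3.4, 1.0]
finger_gap: 0.175
```

```bash
python3 c.py
```

```text
psi -32.03 centre in tool [90.  -0.7  1.6] z 0.066 Ftool [-0.5 -1.  -4.4] Tz [-0.78  0.61  0.63] gap 15.2 q [-0.85  0.23  0.44  1.96 -0.12  0.97  0.65]
```

Emit:
step_arm(
  targets=[
    [[0,0.08,0,0.3,-0.3,7.8,10],[0,0.08,0,0.3,-0.2,7.8,10],[0,0.08,0,0.3,0,7.8,10],[0,0.08,0,0.3,0,7.8,10],[0,0.08,0,0.3,0,7.8,10]],
  ],
)

```text
time_s: 18.65
tool_pos: [0.5099, 0.2203, 0.0658]
ee_rot: [0.632, -0.328, 0.324, -0.623]
wrist_force: [-3.8, -3.1, 1.8]
finger_gap: 0.18
```

```bash
python3 c.py
```

```text
psi -54.9 centre in tool [90.  -0.8  1.6] z 0.0658 Ftool [ 0.4 -1.7 -4.9] Tz [-0.63  0.75  0.53] gap 15.7 q [-0.9   0.31  0.49  1.88 -0.17  1.    0.27]
```

Emit:
step_arm(
  targets=[
    [[0,0.08,0,0.3,-0.3,7.8,10],[0,0.08,0,0.3,-0.2,7.8,10],[0,0.08,0,0.3,-0.2,7.8,10],[0,0.08,0,0.3,-0.2,7.8,10],[0,0.08,0,0.3,0,7.8,10],[0,0.08,0,0.3,0,7.8,10],[0,0,0,0,0,0,10]],
  ],
)

```text
time_s: 19.52
tool_pos: [0.5496, 0.2365, 0.0654]
ee_rot: [0.541, -0.467, 0.462, -0.525]
wrist_force: [-1.1, -0.6, 0.8]
finger_gap: 0.178
```

```bash
python3 c.py
```

```text
psi -82.15 centre in tool [89.9 -0.6  1.2] z 0.0654 Ftool [ 0.5 -0.8 -1.2] Tz [-0.38  0.06  0.37] gap 15.5 q [-0.93  0.42  0.56  1.77 -0.25  1.05 -0.14]
```

Emit:
step_arm(
  targets=[
    [[0.01,0.095,0,0.4,-0.3,9,10],[0,0.095,0,0.4,0,9,10],[0,0.095,0,0.4,0,9,10],[0,0,0,0,0,0,10]],
  ],
)

```text
time_s: 20.02
tool_pos: [0.574, 0.2367, 0.0652]
ee_rot: [-0.47, 0.534, -0.533, 0.458]
wrist_force: [-0.2, -1.4, 1.0]
finger_gap: 0.18
```

```bash
python3 c.py; python3 g.py .5 .2 .066 0 | head -1
python3 - <<'E'
from h import *
s,p,M=st(); print(M.round(3))
E
```

```text
psi -98.03 centre in tool [89.8 -0.4  1.6] z 0.0652 Ftool [ 1.4 -1.  -0. ] Tz [-0.47  0.06  0.37] gap 15.6 q [-0.94  0.47  0.62  1.72 -0.3   1.07 -0.37]
p [0.574  0.2367 0.0652] yawz -8.03 q [-0.94  0.47  0.62  1.72 -0.3   1.07 -0.37]
[[-0.14  -0.014  0.99 ]
 [-0.99  -0.01  -0.14 ]
 [ 0.012 -1.    -0.013]]
```

Turned to −98° (contact was about −8°). Next I back off into the free play, lift, and inspect.

Emit:
step_arm(
  targets=[
    [[0,-0.05,0,0,0,-4.5,10],[0,-0.05,0,0,0,-4.5,10],[0.013,0,0.012,0,-1,0,10],[0,0,0,0,0,0,10]],
  ],
)

```text
time_s: 20.52
tool_pos: [0.565, 0.2369, 0.0665]
ee_rot: [-0.492, 0.507, -0.507, 0.494]
wrist_force: [-0.6, -0.2, -2.3]
finger_gap: 0.179
```

```bash
python3 c.py; python3 g.py .5 .2 .066 -2.3
```

```text
psi -91.59 centre in tool [89.3 -0.5  0.5] z 0.0665 Ftool [ 0.2  2.3 -0.6] Tz [-0.15  0.19 -0.08] gap 15.5 q [-0.94  0.43  0.6   1.76 -0.28  1.03 -0.27]
p [0.565  0.2369 0.0665] yawz -1.59 q [-0.94  0.43  0.6   1.76 -0.28  1.03 -0.27]
turn [-0.002  0.012 -0.003] shift [ 38.6   0.3 -64. ] F [-0.6 -0.2 -2.3] T [-0.15  0.19 -0.08] gap 15.5
```

Free play, no load. Lift.

Emit:
step_arm(
  targets=[
    [[0,0,0,0,-6,0,10],[0,0,0,0,-8,0,10],[0,0,0,0,-10,0,10]],
  ],
)

```text
time_s: 20.9
tool_pos: [0.565, 0.237, 0.0916]
ee_rot: [-0.492, 0.507, -0.507, 0.495]
wrist_force: [0.5, -0.5, -2.1]
finger_gap: 0.174
```

```bash
python3 c.py
```

```text
psi -91.58 centre in tool [89.5 24.6  0.4] z 0.0916 Ftool [0.5 2.1 0.5] Tz [-0.05  0.05 -0.01] gap 15.2 q [-0.95  0.4   0.61  1.74 -0.26  1.08 -0.29]
```

Emit:
step_arm(
  targets=[
    [[0,0,0,0,-20,0,10],[0,0,0,0,-45,0,10],[0,0,0,0,-45,0,10],[0,0,0,48,0,22,10],[0,0,0,48,0,22,10],[0,0,0,0,0,0,10],[0,0,0,0,0,0,10]],
  ],
)

```text
time_s: 21.78
tool_pos: [0.6094, 0.1379, 0.2163]
ee_rot: [0.488, -0.505, 0.508, -0.498]
wrist_force: [-0.5, 2.0, -2.7]
finger_gap: 0.177
```

```bash
python3 c.py
python3 - <<'E'
from h import *
s,p,M=st(); i,im=snap("wrist","w6.png"); np.savez("w6.npz",pos=i["position"],A=att(i),p=p,M=M)
u,v=proj(i,[.563,.1476,.09]).astype(int); print(u,v,np.abs(s["qd"]).max())
im=im[v-40:v+40,u-50:u+50,::-1]
g=np.clip((im.astype(float)/255)**.5*1.3*255,0,255).astype(np.uint8)
cv2.imwrite("pics/w6c.png",cv2.resize(g,None,fx=7,fy=7,interpolation=cv2.INTER_CUBIC))
E
```

```text
psi -91.49 centre in tool [ -7.3 149.1 -48.5] z 0.2163 Ftool [-1.9  2.7 -0.6] Tz [0.   0.15 0.03] gap 15.4 q [-0.84  0.32  0.69  1.58 -0.21  1.3  -0.15]
221 196 0.022193579275808693
```

View pics/w6c.png

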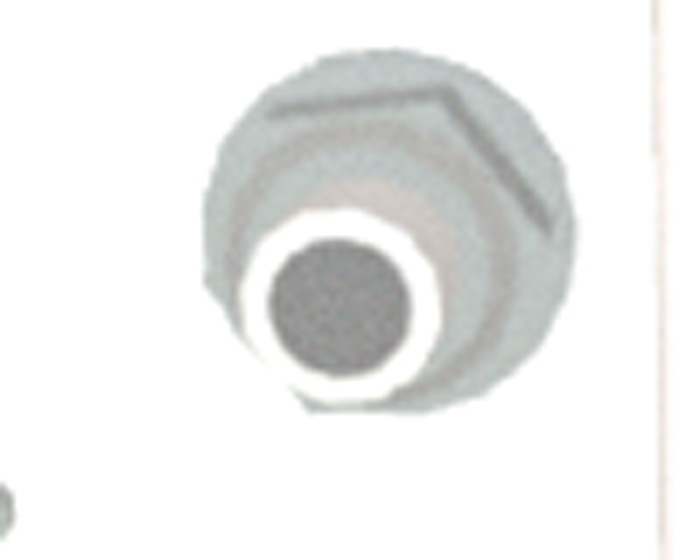

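The nut is clear of the wrench. Hexagon corners are at (270,113), (445,92), (550,232) and (310,410). I'll measure its new angle.

Run:
```python
from h import *
def edge_fit(img,i,off,pts):
    pass
i=dict(cam("wrist"))
def run(npz,png,ox,oy,segs):
    d=np.load(npz); i["position"]=d["pos"]; i["attitude"]=d["A"]
    g=cv2.cvtColor(cv2.imread(png),cv2.COLOR_BGR2GRAY); g=cv2.GaussianBlur(g,(9,9),0).astype(float)
    for a,b in segs:
        a,b=np.array(a,float),np.array(b,float); t=(b-a)/np.linalg.norm(b-a); n=np.array([-t[1],t[0]]); L=[]
        for k in np.linspace(.12,.88,25):
            q=[a+(b-a)*k+n*w for w in np.arange(-9,9.1,.5)]
            val=[g[int(round(y)),int(round(x))] for x,y in q]; x,y=q[int(np.argmin(val))]
            L.append(onz(i,ox+(x-3)/7,oy+(y-3)/7,.076)[:2])
        vx,vy,_,_=cv2.fitLine(np.array(L,np.float32),cv2.DIST_HUBER,0,.0005,.01).ravel(); print(npz,"edge mod60",(np.degrees(np.arctan2(vy,vx))%60).round(2))
run("w3.npz","pics/w3c.png",232,166,[((195,180),(333,70)),((333,70),(497,133))])
run("w6.npz","pics/w6c.png",171,156,[((270,113),(445,92)),((445,92),(550,232))])
```

```text
w3.npz edge mod60 28.08
w3.npz edge mod60 28.08
w6.npz edge mod60 5.34
w6.npz edge mod60 5.62
```

The nut turned 82.6°, about 7.4° short, so the wrench must have yielded in the grip. I'll check the wrench's angle in the hand from the same picture.

Run:
```python
from h import *
im=cv2.imread("pics/w6.png"); cv2.imwrite("pics/w6h.png",cv2.convertScaleAbs(im,alpha=.9))
```

```text
(no output)
```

View pics/w6h.png

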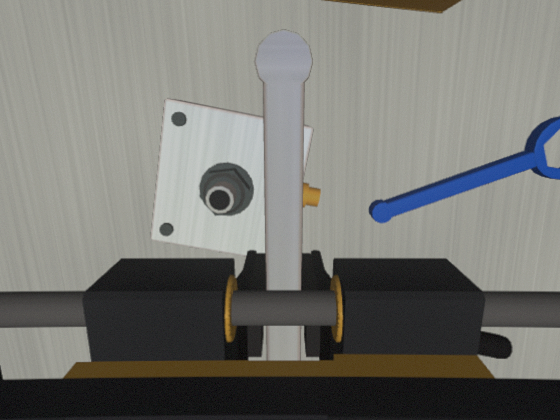

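The handle is straight in the hand (centre column about 284 all along), so nothing slipped. The lag is elastic: the nut follows at tool angle − 13.4°. I'll refit at ψ = −84.5° and drive to −105.3°.

Emit:
step_arm(
  targets=[
    [[0,-0.122,0,0,0,0,10],[0,0,0,-34.5,0,-15,10],[0,0,0,-34.5,0,-15,10],[0,0,0,-34.5,0,-15,10],[0,0,0,0,0,0,10],[0,0,0,0,50,0,10],[0,0,0,0,30,0,10],[0,0,0,0,0,0,10],[0,0,0,0,0,0,10]],
  ],
)

```text
time_s: 22.95
tool_pos: [0.5518, 0.2469, 0.1388]
ee_rot: [-0.521, 0.47, -0.473, 0.533]
wrist_force: [0.5, 0.7, -1.8]
finger_gap: 0.176
```

```bash
python3 g.py .5544 .2367 .090 5.5
```

```text
p [0.5518 0.2469 0.1388] yawz 6.35 q [-0.99  0.32  0.6   1.73 -0.2   1.14 -0.22]
turn [-0.016  0.015 -0.008] shift [10.8 48.8  0.7] F [ 0.5  0.7 -1.8] T [-0.05  0.02 -0.04] gap 15.3
```

Emit:
step_arm(
  targets=[
    [[-0.016,0.015,-0.008,10.8,0,0.7,10],[0,0,0,0,0,0,10],[0,0,0,0,20,0,10],[0,0,0,0,20,0,10],[0,0,0,0,0,0,10],[0,0,0,0,0,0,10]],
  ],
)

```text
time_s: 23.7
tool_pos: [0.5554, 0.2355, 0.0989]
ee_rot: [-0.522, 0.476, -0.476, 0.524]
wrist_force: [0.8, 0.8, -1.5]
finger_gap: 0.177
```

```bash
python3 g.py .5544 .2367 .066 5.5
```

```text
p [0.5554 0.2355 0.0989] yawz 5.38 q [-0.96  0.37  0.59  1.76 -0.23  1.08 -0.19]
turn [-0.003 -0.002 -0.001] shift [-1.2 32.9 -0.9] F [ 0.8  0.8 -1.5] T [-0.07  0.05  0.01] gap 15.4
```

Emit:
step_arm(
  targets=[
    [[-0.003,0,0,-1.2,0,-0.9,10],[0,0,0,0,8,0,10],[0,0,0,0,6,0,10],[0,0,0,0,0,0,10]],
  ],
)

```text
time_s: 24.2
tool_pos: [0.5547, 0.2372, 0.085]
ee_rot: [-0.522, 0.476, -0.476, 0.524]
wrist_force: [-0.4, 0.3, -1.7]
finger_gap: 0.179
```

```bash
python3 g.py .5544 .2367 .066 5.5
```

```text
p [0.5547 0.2372 0.085 ] yawz 5.4 q [-0.95  0.39  0.59  1.77 -0.24  1.06 -0.18]
turn [-0.001 -0.002 -0.002] shift [ 0.5 18.9 -0.4] F [-0.4  0.3 -1.7] T [ 0.01  0.1  -0.03] gap 15.6
```

Emit:
step_arm(
  targets=[
    [[0,0,0,0,5,0,10],[0,0,0,0,5,0,10],[0,0,0,0,0,0,10]],
  ],
)

```text
time_s: 24.58
tool_pos: [0.5547, 0.2372, 0.0743]
ee_rot: [-0.522, 0.476, -0.476, 0.524]
wrist_force: [-0.0, -0.0, -2.7]
finger_gap: 0.175
```

```bash
python3 g.py .5544 .2367 .066 5.5
```

```text
p [0.5547 0.2372 0.0743] yawz 5.4 q [-0.95  0.4   0.58  1.78 -0.25  1.04 -0.18]
turn [-0.001 -0.002 -0.002] shift [ 0.5  8.3 -0.4] F [-0.  -0.  -2.7] T [-0.03  0.06 -0.  ] gap 15.3
```

Emit:
step_arm(
  targets=[
    [[0,0,0,0.3,4,0,10],[0,0,0,0,3.5,0,10],[0,0,0,0,0,0,10],[0,0.07,0,0.3,0,6.3,10],[0,0.07,0,0.3,0,6.5,10],[0,0.07,0,0.3,0,6.8,10],[0,0.07,0,0.3,0,6.8,10],[0,0,0,0,0,0,10]],
  ],
)

```text
time_s: 25.58
tool_pos: [0.5786, 0.2358, 0.0657]
ee_rot: [-0.451, 0.547, -0.544, 0.449]
wrist_force: [-1.7, -1.0, 0.5]
finger_gap: 0.174
```

```bash
python3 c.py
```

```text
psi -100.97 centre in tool [89.5 -1.1  1.5] z 0.0657 Ftool [ 1.3 -0.5 -1.5] Tz [-0.37  0.14  0.31] gap 15.1 q [-0.95  0.47  0.63  1.72 -0.32  1.06 -0.4 ]
```

Emit:
step_arm(
  targets=[
    [[0,0.04,0,0.2,0,4,10],[0,0.04,0,0.2,0,4,10],[0,0,0,0,0,0,10]],
  ],
)

```text
time_s: 25.95
tool_pos: [0.5857, 0.2342, 0.0657]
ee_rot: [-0.429, 0.565, -0.561, 0.426]
wrist_force: [-3.0, 0.2, 0.7]
finger_gap: 0.178
```

```bash
python3 c.py
```

```text
psi -105.65 centre in tool [89.5 -1.   1.5] z 0.0657 Ftool [ 0.6 -0.7 -2.9] Tz [-0.22  0.7   0.44] gap 15.5 q [-0.95  0.49  0.65  1.71 -0.33  1.07 -0.46]
```

Emit:
step_arm(
  targets=[
    [[0,-0.055,0,0,0,-4.9,10],[0,-0.055,0,0,0,-4.9,10],[0,-0.05,0,0,-1,-4.5,10],[0,0,0,0,0,0,10]],
  ],
)

```text
time_s: 26.45
tool_pos: [0.5733, 0.2362, 0.0667]
ee_rot: [-0.472, 0.529, -0.526, 0.471]
wrist_force: [-1.8, 1.1, -3.1]
finger_gap: 0.179
```

```bash
python3 c.py; python3 g.py .5 .2 .066 -6
```

```text
psi -96.43 centre in tool [89.2 -0.1 -0.3] z 0.0667 Ftool [-0.9  3.1 -1.9] Tz [ 0.22  0.48 -0.16] gap 15.6 q [-0.94  0.45  0.62  1.74 -0.3   1.05 -0.33]
p [0.5733 0.2362 0.0667] yawz -6.43 q [-0.94  0.45  0.62  1.74 -0.3   1.05 -0.33]
turn [ 0.004 -0.008 -0.001] shift [ 44.2   1.  -68.7] F [-1.8  1.1 -3.1] T [ 0.22  0.48 -0.16] gap 15.6
```

Emit:
step_arm(
  targets=[
    [[0,0,0,0,-6,0,10],[0,0,0,0,-8,0,10],[0,0,0,0,-12,0,10],[0,0,0,0,-40,0,10],[0,0,0,0,-45,0,10],[0,0,0,0,-30,0,10],[0,0,0,48,0,24,10],[0,0,0,48,0,24,10],[0,0,0,0,0,0,10],[0,0,0,0,0,0,10]],
  ],
)

```text
time_s: 27.7
tool_pos: [0.6167, 0.1308, 0.2227]
ee_rot: [0.466, -0.527, 0.53, -0.474]
wrist_force: [0.3, 0.2, -1.6]
finger_gap: 0.176
```

```bash
python3 c.py
python3 - <<'E'
from h import *
s,p,M=st(); i,im=snap("wrist","w7.png"); np.savez("w7.npz",pos=i["position"],A=att(i),p=p,M=M)
u,v=proj(i,[.563,.1476,.09]).astype(int); print(u,v,np.abs(s["qd"]).max())
im=im[v-40:v+40,u-50:u+50,::-1]
g=np.clip((im.astype(float)/255)**.5*1.3*255,0,255).astype(np.uint8)
cv2.imwrite("pics/w7c.png",cv2.resize(g,None,fx=7,fy=7,interpolation=cv2.INTER_CUBIC))
E
```

```text
psi -96.74 centre in tool [ -9.6 155.5 -57. ] z 0.2227 Ftool [-0.3  1.6  0.2] Tz [0.02 0.08 0.  ] gap 15.3 q [-0.84  0.33  0.72  1.56 -0.23  1.32 -0.22]
211 191 0.024528040344610924
```

View pics/w7c.png

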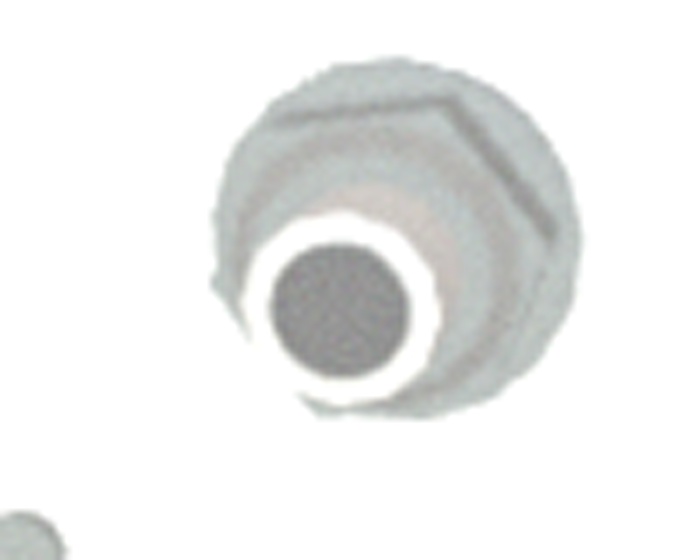

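Corners are at (275,120), (447,97) and (552,240). I'll measure the angle and plan the way back.

```bash
python3 - <<'E'
from h import *
i=dict(cam("wrist")); d=np.load("w7.npz"); i["position"]=d["pos"]; i["attitude"]=d["A"]
g=cv2.GaussianBlur(cv2.cvtColor(cv2.imread("pics/w7c.png"),cv2.COLOR_BGR2GRAY),(9,9),0).astype(float)
for a,b in [((275,120),(447,97)),((447,97),(552,240))]:
    a,b=np.array(a,float),np.array(b,float); t=(b-a)/np.linalg.norm(b-a); n=np.array([-t[1],t[0]]); L=[]
    for k in np.linspace(.12,.88,25):
        q=[a+(b-a)*k+n*w for w in np.arange(-9,9.1,.5)]; x,y=min(q,key=lambda r:g[int(round(r[1])),int(round(r[0]))])
        L.append(onz(i,161+(x-3)/7,151+(y-3)/7,.076)[:2])
    vx,vy,_,_=cv2.fitLine(np.array(L,np.float32),cv2.DIST_HUBER,0,.0005,.01).ravel(); print("edge mod60",np.degrees(np.arctan2(vy,vx))%60)
E
python3 g.py .5388 -.1658 .13 73.07
```

```text
edge mod60 0.0729571
edge mod60 0.0638504
p [0.6168 0.1301 0.2228] yawz -6.77 q [-0.84  0.33  0.72  1.56 -0.23  1.32 -0.21]
turn [-0.013 -1.393  0.004] shift [303.5  90.9 -43.6] F [ 0.5 -0.7 -1.4] T [-0.1   0.04 -0.01] gap 15.5
```

The nut turned 88.0° (1.536 rad) past finger-tight, within measurement error of a quarter turn, so I accept it. Now I'll return the wrench to its original pose on the mat.

Emit:
step_arm(
  targets=[
    [[0,0,0,43.4,0,-6.2,10],[0,0,0,43.4,0,-6.2,10],[0,0,0,43.4,0,-6.2,10],[0,0,0,43.4,0,-6.2,10],[0,0,0,43.4,0,-6.2,10],[0,0,0,43.4,0,-6.2,10],[0,0,0,43.4,0,-6.2,10],[0,-0.17,0,0,0,0,10],[0,-0.17,0,0,0,0,10],[0,-0.17,0,0,0,0,10]],
  ],
)

```text
time_s: 29.0
tool_pos: [0.5391, -0.1645, 0.2232]
ee_rot: [-0.589, 0.38, -0.388, 0.598]
wrist_force: [0.4, 0.3, -2.3]
finger_gap: 0.179
```

Emit:
step_arm(
  targets=[
    [[0,-0.17,0,0,0,0,10],[0,-0.17,0,0,10,0,10],[0,-0.17,0,0,20,0,10],[0,-0.17,0,0,20,0,10],[0,-0.17,0,0,20,0,10],[0,0,0,0,0,0,10],[0,0,0,0,0,0,10]],
  ],
)

```text
time_s: 29.88
tool_pos: [0.5434, -0.1571, 0.1541]
ee_rot: [-0.698, 0.086, -0.099, 0.704]
wrist_force: [1.1, -0.4, -2.4]
finger_gap: 0.179
```

```bash
python3 g.py .5388 -.1658 .040 73.07
```

```text
p [ 0.5434 -0.1571  0.1541] yawz 74.98 q [-0.38  0.22  0.68  1.81 -0.17  1.15  1.66]
turn [-0.011  0.033  0.017] shift [ -4.2 113.9 -10.8] F [ 1.1 -0.4 -2.4] T [ 0.02  0.1  -0.02] gap 15.6
```

Emit:
step_arm(
  targets=[
    [[-0.011,0.033,0.017,-4.2,0,-10.8,10],[0,0,0,0,40,0,10],[0,0,0,0,40,0,10],[0,0,0,0,30,0,10],[0,0,0,0,0,0,10],[0,0,0,0,0,0,10]],
  ],
)

```text
time_s: 30.62
tool_pos: [0.5395, -0.1702, 0.0476]
ee_rot: [0.699, -0.108, 0.112, -0.698]
wrist_force: [0.2, 0.4, -2.5]
finger_gap: 0.175
```

```bash
python3 g.py .5388 -.1658 .0085 73.07
```

```text
p [ 0.5395 -0.1702  0.0476] yawz 72.04 q [-0.32  0.37  0.65  1.9  -0.27  0.96  1.71]
turn [ 0.002 -0.018  0.006] shift [-2.3 39.1  4. ] F [ 0.2  0.4 -2.5] T [ 0.02 -0.02  0.  ] gap 15.2
```

Emit:
step_arm(
  targets=[
    [[0.002,-0.018,0.006,-2.3,10,4,10],[0,0,0,0,13,0,10],[0,0,0,0,10,0,10],[0,0,0,0,0,0,10],[0,0,0,0,0,0,10]],
  ],
)

```text
time_s: 31.25
tool_pos: [0.5403, -0.1655, 0.015]
ee_rot: [-0.699, 0.103, -0.105, 0.7]
wrist_force: [-0.1, -0.7, -2.6]
finger_gap: 0.178
```

```bash
python3 g.py .5388 -.1658 .0085 73.07
```

```text
p [ 0.5403 -0.1655  0.015 ] yawz 73.1 q [-0.3   0.42  0.62  1.91 -0.31  0.9   1.75]
turn [-0.002  0.     0.003] shift [-1.4  6.5 -0.7] F [-0.1 -0.7 -2.6] T [-0.03  0.02  0.03] gap 15.5
```

Emit:
step_arm(
  targets=[
    [[-0.002,0,0.003,-1,3,-0.5,10],[0,0,0,0,2,0,10],[0,0,0,0,1.5,0,10],[0,0,0,0,0,0,10]],
  ],
)

```text
time_s: 31.75
tool_pos: [0.5395, -0.1659, 0.0085]
ee_rot: [0.7, -0.104, 0.104, -0.699]
wrist_force: [0.6, 0.5, -2.2]
finger_gap: 0.177
```

```bash
python3 g.py .5388 -.1658 .0080 73.07
```

```text
p [ 0.5395 -0.1659  0.0085] yawz 73.09 q [-0.29  0.43  0.62  1.92 -0.31  0.89  1.76]
turn [0.    0.    0.001] shift [-0.7  0.5 -0.1] F [ 0.6  0.5 -2.2] T [ 0.02  0.07 -0.01] gap 15.4
```

Emit:
step_arm(
  targets=[
    [[0,0,0,0,0.7,0,10],[0,0,0,0,0,0,20],[0,0,0,0,0,0,40],[0,0,0,0,0,0,50],[0,0,0,0,-12,0,50],[0,0,0,0,-40,0,50],[0,0,0,0,-55,0,60],[0,0,0,0,-55,0,60],[0,0,0,0,0,0,60],[0,0,0,0,0,0,60]],
  ],
)

```text
time_s: 33.0
tool_pos: [0.5399, -0.1666, 0.179]
ee_rot: [0.7, -0.103, 0.106, -0.699]
wrist_force: [-0.6, 0.2, -1.2]
finger_gap: 0.69
```

```bash
python3 c.py
python3 - <<'E'
from h import *
a=snap("side","s8.png")[1]; b=snap("wrist","w8.png")[1]
cv2.imwrite("pics/f8.png",np.hstack([a[120:,120:420],b[:300,130:]])[:, :, ::-1] if 0 else np.hstack([cv2.resize(a[130:330,150:430],(420,300)),cv2.resize(b[:,140:420],(200,300))])[:,:,::-1])
E
```

```text
psi -16.98 centre in tool [-70.2 112.1 307.3] z 0.179 Ftool [-0.6  1.1  0. ] Tz [0.07 0.02 0.06] gap 60.0 q [-0.39  0.21  0.71  1.77 -0.15  1.21  1.63]
```

View pics/f8.png

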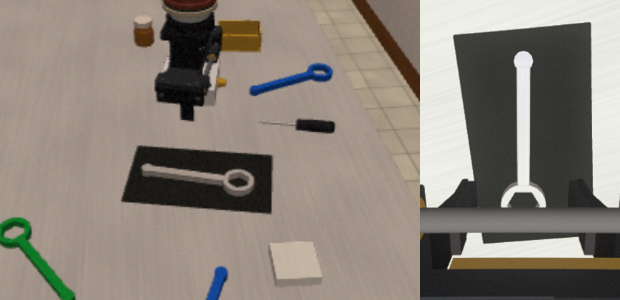

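The wrench lies flat on the mat, with its ring at (238,182) and handle end at (148,169) in the left panel. The gripper is clear of it and the other things are where they were.

```bash
python3 -c "
from rig import robot; print(robot.hand_in())"
```

```text
the job is handed in; nothing more can be done
None
```

I finished the job and handed it in at about 33 s of the 70 s allowed; no verdict was reported.

- **Finger-tight:** I turned the nut clockwise about 1.33 rad with a 7 N grip, too light to turn it past finger-tight. I stopped when the torque levelled off at about 0.26 N m and the jaws began to slide on the flats.
- **Quarter turn:** The first pull with the wrench gave only 82.6° in the camera check, because the grip flexed under load. I refitted the wrench and pulled again. The last check read 88.0° (1.536 rad) past finger-tight, about 2° short of 90°, and I accepted that.
- **Wrench returned:** The last picture shows it flat on the mat, in about its starting position, with the gripper clear and the other items in view unmoved.
- **What went wrong:** My first grasp was about 6 mm off because I had read the camera pose late. It pushed on the nut with about 16 N before I released and recentred.

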